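Change over the lacquer drying booth and shut its door

ROBOT

A 6-joint arm with a two-finger parallel gripper is mounted at the origin on the work surface. World frame = base frame: x ahead of the robot, y to its left, z up, the work surface at z = 0. Lengths are in mm, angles in rad, forces in N, time in s.
With the tool pointing down it reaches from about 275 to 1000 mm from the base axis. Payload 8.4 kg.
Tool frame: the origin (TCP) lies at the very end of the fingers, on their centre line; the grasp point (between the pads) lies 19 mm behind it; z points along the fingers, y is the direction in which the jaws open and shut (so a half turn about z gives the same grasp; the last joint's range is limited). The gripper opens to 85 mm and grips with 20 to 120 N. Pads are 22 mm wide; open, the fingers measure 114 mm over their backs; the gripper's body (76 mm by 85 mm) begins 54 mm behind the grasp point. The pads swing forward as they close: fully open they stand 13 mm farther back than shut.
Start: joints at [-1.103, 0.353, 1.633, -0, 1.155, -0.002], TCP at [282.941, -557.29, 231.281] pointing down, gripper open.
Joint ranges: [-2.63, 2.63], [-0.92, 2.1], [0.06, 2.66], [-1.3, 4.44], [0, 2.69], [-3.02, 3.02]. Speed limits (rad/s): [2.22, 2.22, 2.79, 3.14, 3.14, 3.14].

INTERFACE

Orientations are given as [roll, pitch, yaw] about the fixed x, y, z axes, in that order (R = Rz(yaw) Ry(pitch) Rx(roll)).
In Python, from rig import sense, grab_frame, get_calibration, sign_off, boxes_of, trace gives the robot as it stands.
- The arm moves only by the tool servo_tool, never from a script. Its argument "rows" is a list of rows, each a list of 3 entries, a list of its own where there are three numbers: the finger opening in mm, from 0 to 85.4, then the shift along the tool's x, y, z in mm, then the turn, a rotation vector about the tool's x, y, z in degrees. A call has 1 to 8 rows; each row shifts and turns the commanded pose from where the row before left it, along the tool's axes as they then stand; what a row does not reach is not made up. A row lasts 1/8 s, in which the tool goes at most 62.5 mm and 10.7 degrees, less where a joint would pass 70% of its speed; a pose out of reach is approached as far as the arm can. A call is refused whole if a number of a shift passes 62.5 or a number of a turn 10.7, either way. A call with a gripper value outside its range is refused whole. The fingers move at their own pace and stop on an object; "force" is the grip in N (left out, the last holds). Time passes only in rows, so rows that do not move let the fingers close. It gives the time, the measured TCP pose, the force and the opening at its end, in the units of the state.
- sense(): the state, without advancing time (a new reading comes with each control period).
- grab_frame(name): name is "scene" or "top" or "wrist"; returns the picture (384x512x3 uint8, blue, green, red); there is no depth.
- get_calibration(name): a dict with "intrinsics" (3x3 intrinsics, pixels), "world_to_cam" (4x4, takes a point from world to camera coordinates). Camera axes: x right, y down, z forward; pixel columns grow to the right and rows downward; lengths in mm; the calibration is good to about 2 mm. A picture is of the moment at which its call begins: read the wrist's pose just before it. get_calibration takes no time and is no camera call; for the wrist camera it gives the pose at the moment of the call.
- sign_off(): hands the job in, once; it reports no verdict.
Trained networks look in the newest picture that a camera, given by its name, has taken for a name from the list of things; names that differ only in an ending like _2 or _b are one class to them, and where a whole thing is asked for, a point or a joint stands for the part that bears it (a point fixed in the world has none). Each returns a list of dicts, best first, with "conf" (0 to 1); they miss things now and then, are a little off and sometimes report something else, mostly with a low value. They report only what shows in the picture. A call takes as long as a camera call.
- boxes_of(camera, thing): "centre" ([x, y, z] in mm, in the coordinates of the camera as it stood for that picture, good to about 4 mm: the middle of the surface that is visible of it).
- trace(camera, thing): "mask" (384x512 bool, what is visible of it).
The state is a dict: "clock": time; "qpos": joint angles; "qvel": joint speeds; "joint_efforts": joint torques, N m; "eef_pos": TCP position; "tcp_rot": TCP orientation; "contact_force": force on the tool from outside, world axes, zero at the start; "wrist_torque": the same for the moment, N m; "opening": opening from 0.0 (shut) to 1.0 (fully open).
Only numpy, scipy, OpenCV 4.12 (cv2) and the standard library are available. Lean on these libraries where they do the work, as an engineer would, in place of code of your own. Each camera call takes 0.05 s, during which the arm holds its last target. There are 200 camera calls.

TASK

Take every dry iron stand that hangs in the drying booth off the bar and stand it upright on the cardboard sheet, and hang every fresh stand from the bench over the bar, straddling it with its bridge resting on it and hanging freely. When that is done, push the booth door shut until it seats on its catch, and only then press the start button of the fan fully down and let go; leave the other things on the bench where they are.

Things in the scene. Friction and masses are not known exactly. Their poses are not given: they have to be found in the camera images.
- fresh_a: freshly lacquered stand, on the bench at the start, to be hung in the booth: loose, dark flat iron, an inverted U on two bar feet, 90 mm tall; all are alike, some may be absent. Origin: centre of the underside; z up. Legs: 54 mm over their outer faces, 44 mm apart inside (x), 30 mm wide (y); open right through along y. Feet: 14 mm high, 72 mm along y, 86 mm over both in x
- fresh_b: freshly lacquered stand, on the bench at the start, to be hung in the booth: loose, dark flat iron, an inverted U on two bar feet, 90 mm tall; all are alike, some may be absent. Origin: centre of the underside; z up. Legs: 54 mm over their outer faces, 44 mm apart inside (x), 30 mm wide (y); open right through along y. Feet: 14 mm high, 72 mm along y, 86 mm over both in x
- fresh_c: freshly lacquered stand, on the bench at the start, to be hung in the booth: loose, dark flat iron, an inverted U on two bar feet, 90 mm tall; all are alike, some may be absent. Origin: centre of the underside; z up. Legs: 54 mm over their outer faces, 44 mm apart inside (x), 30 mm wide (y); open right through along y. Feet: 14 mm high, 72 mm along y, 86 mm over both in x
- dry_a: dry stand, hanging on the booth's bar at the start, to be stood on the sheet: loose, dark flat iron, an inverted U on two bar feet, 90 mm tall; all are alike, some may be absent. Origin: centre of the underside; z up. Legs: 54 mm over their outer faces, 44 mm apart inside (x), 30 mm wide (y); open right through along y. Feet: 14 mm high, 72 mm along y, 86 mm over both in x
- dry_b: dry stand, hanging on the booth's bar at the start, to be stood on the sheet: loose, dark flat iron, an inverted U on two bar feet, 90 mm tall; all are alike, some may be absent. Origin: centre of the underside; z up. Legs: 54 mm over their outer faces, 44 mm apart inside (x), 30 mm wide (y); open right through along y. Feet: 14 mm high, 72 mm along y, 86 mm over both in x
- fresh_a_crown (a point): centre of the underside of fresh_a's bridge (54 mm along x, 30 mm along y, 5 mm thick), 85 mm above its underside: the spot that rests on the bar. Good grasp: from above across the 54 mm over the legs (closing along x), 10 to 25 mm below the top, fingers clear of the bar
- fresh_b_crown (a point): centre of the underside of fresh_b's bridge (54 mm along x, 30 mm along y, 5 mm thick), 85 mm above its underside: the spot that rests on the bar. Good grasp: from above across the 54 mm over the legs (closing along x), 10 to 25 mm below the top, fingers clear of the bar
- fresh_c_crown (a point): centre of the underside of fresh_c's bridge (54 mm along x, 30 mm along y, 5 mm thick), 85 mm above its underside: the spot that rests on the bar. Good grasp: from above across the 54 mm over the legs (closing along x), 10 to 25 mm below the top, fingers clear of the bar
- dry_a_crown (a point): centre of the underside of dry_a's bridge (54 mm along x, 30 mm along y, 5 mm thick), 85 mm above its underside: the spot that rests on the bar. Good grasp: from above across the 54 mm over the legs (closing along x), 10 to 25 mm below the top, fingers clear of the bar
- dry_b_crown (a point): centre of the underside of dry_b's bridge (54 mm along x, 30 mm along y, 5 mm thick), 85 mm above its underside: the spot that rests on the bar. Good grasp: from above across the 54 mm over the legs (closing along x), 10 to 25 mm below the top, fingers clear of the bar
- sheet: flat brown cardboard sheet on the bench, 240 mm (x) by 150 mm (y), 1 mm thick, at the right; does not move. Origin: its centre, at bench height. Room for two stands side by side along its x, 110 mm apart
- booth: fixed open-topped grey sheet-metal drying booth, 220 mm in x, 370 in y. Origin: centre of its underside; z up. Walls 150 mm high at x = -105 and +105 mm (5 mm thick), back wall 175 mm high at y = +183 mm, door on the side y = -180 mm. A round steel bar of 16 mm diameter runs along y at x = 0 from a thin post at y = -160 mm to the back wall; its top is 165 mm above the underside
- bar_mid (a point): on the top of the bar, at the booth's x = 0, y = 0, z = 165 mm; axes as the booth's. There is room for four stands along the bar, their middles within 130 mm either side of this point at least 78 mm apart, each with its y axis along the bar, either way round
- door (a joint): booth door angle, rad: 0 shut and seated, up to 1.7 open. Upright panel 203 mm wide, 12 mm thick. It opens outwards to the booth's -y, clockwise seen from above, with slight friction, and stays where left. A sprung roller catch at the free edge resists from about 0.07 rad with about 6 N; past about 0.03 rad the door snaps home to 0 and is held
- door_hinge (a point): on the hinge line, mid height of the door (79 mm above the table; the door spans 8 to 150 mm), at the booth's (x, y) = (-105, -180) mm; x of this frame runs along the door to the free edge (the booth's +x when shut), y towards its inner face, whatever the door angle
- door_push (a point): on the outer face of the door, 155 mm from the hinge line and 123 mm above the table, a free spot to push on; same axes as door_hinge, so the outer face looks along its -y. Below it a small black knob stands 18 mm out from the face, 175 mm from the hinge, its top 68 mm above the table
- start (a joint): travel of the fan's start push button, m: 0 up, 0.007 fully pressed (about 5 N, then a hard stop); springs back; counts as pressed beyond 0.005
- start_top (a point): top centre of the start button, a round black button of 32 mm diameter pressed straight down, on a grey control box 70 x 90 x 50 mm in front of the booth
- flat_iron: plain bright steel bar 140 x 30 x 12 mm, lying flat among the stands; bystander, leave alone
- anvil_block: bright steel bench block 70 x 50 x 35 mm, to the right among the stands; bystander, leave alone
- lacquer: upright can, 84 mm across and 100 mm tall, near right of the robot; bystander, leave alone

How it is judged:
By the outcome, as a careful person would: the job done as asked, in the order asked, and still so for the second after the job is handed in, with the robot touching nothing.
Of fresh_a, fresh_b, fresh_c only 2 to 3 are there at a start; the rules pass over those that are not, and their reading is None.
Of dry_a, dry_b only 1 to 2 are there at a start; the rules pass over those that are not, and their reading is None.
At some moment in a run one of fresh_a, fresh_b, fresh_c, dry_a, dry_b may be knocked a few centimetres aside while the robot is not near it.
It also fails if it takes over 210 s, if anything falls off the work surface, if the arm or the gripper's body presses on something with over 40 N, if the wrist force passes 120 N, or if a joint passes its speed limit or range.

## Working session

There is one attempt and no reset: what is moved stays moved. The work goes in short steps, Python scripts to look and compute and a tool call to move; the robot and the scene stay as the last step left them, time stands still between calls to the robot, and variables do not carry over. Pictures are saved under pics/ and viewed, about 12 in all and at most 16, crops included, and the job is handed in when it is done.

Besides the shell and the picture viewer there is one more tool, called after "Emit:" as a command line: name --argument value ..., lists and objects as JSON in quotes. servo_tool: Moves the arm, as the interface text tells. Its arguments: {"type":"object","properties":{"rows":{"type":"array","items":{"type":"array"}},"force":{"type":"number"}},"required":["rows"]}

```bash
mkdir -p pics; ls
python3 - <<'E'
from rig import *
import cv2,numpy as np
print(sense())
for c in ("scene","top"):
    im=grab_frame(c); cv2.imwrite(f"pics/{c}0.png",im)
    K=get_calibration(c); M=K["world_to_cam"]; print(c,K["intrinsics"],M)
    Mi=np.linalg.inv(np.array(M))
    for t in ("fresh_a","dry_a","sheet","booth","door","start","flat_iron","anvil_block","lacquer"):
        for d in boxes_of(c,t):
            print(t,round(d["conf"],2),(Mi@np.append(d["centre"],1))[:3].round(0))
E
```

```text
pics
{'clock': 0.0, 'qpos': array([-1.10337362e+00,  3.53660487e-01,  1.63414413e+00,  1.12310296e-05,
        1.15518559e+00, -2.36295399e-03]), 'qvel': array([-2.71413588e-04, -5.67982614e-04, -8.00779800e-05, -3.15350301e-04,
       -2.11382337e-03, -1.02476231e-03]), 'joint_efforts': array([ 3.66169246e-03, -6.05245757e+01, -3.42059147e+01,  7.25510063e-05,
        9.48107103e-03,  8.32178358e-06]), 'eef_pos': array([ 282.74289929, -556.85204358,  230.549692  ]), 'tcp_rot': array([-3.14019513e+00, -1.35709029e-05,  4.69781114e-01]), 'contact_force': array([ 0.10860218, -0.37588173, -0.18023326]), 'wrist_torque': array([ 0.03707964, -0.00257756,  0.03076079]), 'opening': 0.9969643468352275}
scene [[361.49228581   0.         253.08644917]
 [  0.         361.49228581 192.74340127]
 [  0.           0.           1.        ]] [[ 6.42288041e-01  7.66341378e-01 -1.36735254e-02 -2.95506127e+02]
 [ 5.94080864e-01 -5.09026134e-01 -6.22864609e-01 -2.50342933e+02]
 [-4.84287105e-01  3.91935310e-01 -7.82210146e-01  1.41371481e+03]
 [ 0.00000000e+00  0.00000000e+00  0.00000000e+00  1.00000000e+
[... 490 characters left out ...]
0.           1.        ]] [[-2.19509486e-02 -9.99603553e-01 -1.76321460e-02 -1.16739263e+01]
 [-9.96215202e-01  2.33533800e-02 -8.37250869e-02  4.99061085e+02]
 [ 8.41036645e-02  1.57275669e-02 -9.96332885e-01  1.12702328e+03]
 [ 0.00000000e+00  0.00000000e+00  0.00000000e+00  1.00000000e+00]]
fresh_a 0.71 [ 427. -276.   17.]
fresh_a 0.61 [ 628. -245.   31.]
dry_a 0.65 [586. 166. 116.]
dry_a 0.19 [ 686. -399.   34.]
sheet 0.96 [ 520. -410.    7.]
sheet 0.63 [587. 167. 117.]
booth 0.79 [604. 244.   6.]
door 0.8 [525. -65. 137.]
start 0.55 [388. 234.  73.]
flat_iron 0.96 [ 533. -242.   12.]
flat_iron 0.71 [ 685. -400.   31.]
anvil_block 0.66 [ 685. -398.   33.]
lacquer 0.72 [ 318. -345.   98.]
```

Run:
```python
import cv2
a=cv2.imread("pics/scene0.png");b=cv2.imread("pics/top0.png")
cv2.imwrite("pics/s1.png",cv2.resize(a,(768,576)));cv2.imwrite("pics/t1.png",cv2.resize(b,(768,576)))
```

```text
(no output)
```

View pics/s1.png

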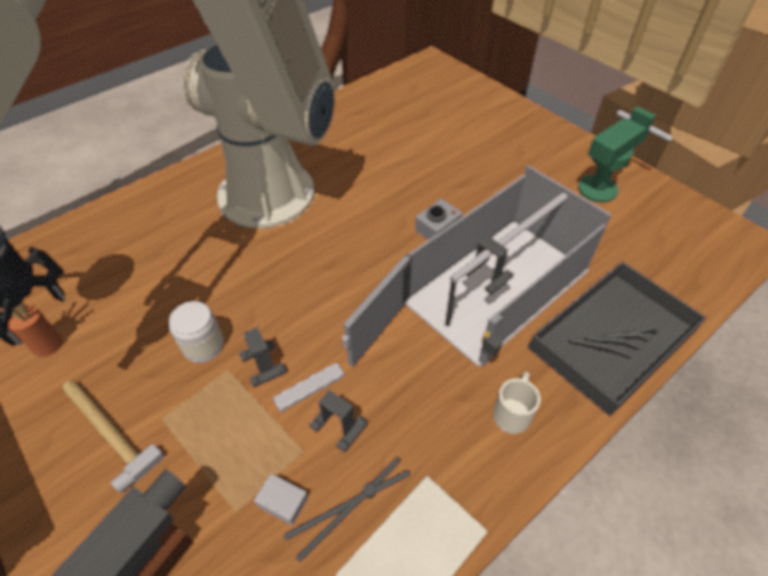

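View pics/t1.png

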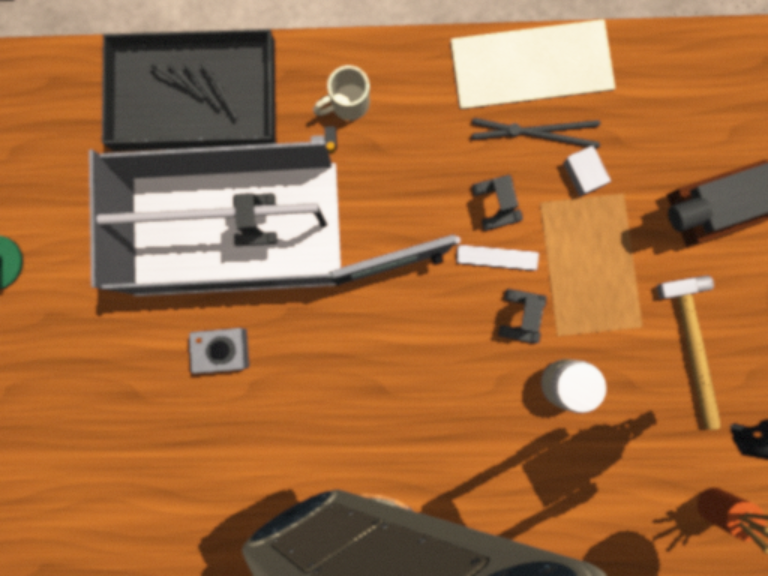

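The top view shows two upright fresh stands at about (521,318) and (497,203), and one dry stand on the bar at (254,218). The door is open, running from its hinge at (335,277) to its tip at (457,240). The button is at (219,350) and the sheet at (590,265). The scene view agrees with this.

```bash
cat > h.py <<'E'
from rig import *
import cv2,numpy as np
from scipy.optimize import minimize
def cal(c):
    k=get_calibration(c); return np.array(k["intrinsics"]),np.array(k["world_to_cam"])
def proj(c,P,kk=None):
    K,M=kk or cal(c); p=np.c_[P,np.ones(len(P))]@M[:3].T; q=p@K.T; return q[:,:2]/q[:,2:]
def ray(c,uv,z,kk=None):
    K,M=kk or cal(c); R,t=M[:3,:3],M[:3,3]; o=-R.T@t; d=R.T@np.linalg.solve(K,[*uv,1]); return o+d*(z-o[2])/d[2]
BX=[(-27,27,-15,15,85,90),(-27,-22,-15,15,0,90),(22,27,-15,15,0,90),(-43,-22,-36,36,0,14),(22,43,-36,36,0,14)]
def sil(kk,x,y,yaw,z=0,c=None):
    m=np.zeros((384,512),np.uint8); cs,sn=np.cos(yaw),np.sin(yaw)
    for b in BX:
        P=np.array([(i,j,k) for i in b[:2] for j in b[2:4] for k in b[4:]],float)
        W=np.c_[x+cs*P[:,0]-sn*P[:,1],y+sn*P[:,0]+cs*P[:,1],z+P[:,2]]
        q=proj(c,W,kk); cv2.fillConvexPoly(m,cv2.convexHull(np.round(q*16).astype(np.int32)),1,shift=4)
    return m>0
def fit(masks,x0,z=0):
    # masks: list of (kk,mask)
    def cost(p):
        s=0
        for kk,m in masks:
            a=sil(kk,p[0],p[1],p[2]/57.3,z); s-= (a&m).sum()/max(1,(a|m).sum())
        return s/len(masks)
    best=None
    for yaw in (-60,-30,0,30,60,90):
        r=minimize(cost,[x0[0],x0[1],yaw],method="Nelder-Mead",options=dict(initial_simplex=[[x0[0],x0[1],yaw],[x0[0]+20,x0[1],yaw],[x0[0],x0[1]+20,yaw],[x0[0],x0[1],yaw+20]],xatol=.3,fatol=1e-4))
        if best is None or r.fun<best.fun: best=r
    return best
def masks_of(c,t,minc=.2):
    return [(d["conf"],d["mask"]) for d in trace(c,t) if d["conf"]>minc]
E
python3 - <<'E'
from h import *
mk={}
for c in("scene","top"):
    grab_frame(c); mk[c]=[(cal(c),m) for t in("fresh_a","dry_a") for _,m in masks_of(c,t)]
for nm,(x,y),z in(("fA",(445,-283),0),("fB",(640,-248),0),("dry",(605,168),80)):
    use=[]
    for c in mk:
        p=proj(c,np.array([[x,y,z+45.]]))[0]
        l=[(np.hypot(*(np.argwhere(m).mean(0)[::-1]-p)),i) for i,(k,m) in enumerate(mk[c])]
        d,i=min(l); print(nm,c,round(d,1),mk[c][i][1].sum())
        if d<25: use.append(mk[c][i])
    for u in [use]+[[v] for v in use]:
        r=fit(u,(x,y),z); print(r.x.round(1),round(r.fun,3))
T=lambda u,v,z: ray("top",(u/1.5,v/1.5),z)[:2].round(0)
print("bar post,back",T(318,208,157),T(100,218,157))
print("corners back",T(92,152,175),T(92,285,175),"front",T(328,148,150),T(335,275,150),"door tip",T(457,240,150))
print("sheet",[T(*p,1) for p in((541,203),(628,195),(640,325),(556,333))])
for z in(50,60,70): print("btn",z,T(219,350,z),ray("scene",(436/1.5,212/1.5),z)[:2].round(0))
E
```

```text
fA scene 0.8 639
fA top 4.9 671
[ 433.8 -283.1  -12.1] -0.889
[ 431.7 -281.8  -11.9] -0.906
[ 434.2 -284.7  -11. ] -0.893
fB scene 1.0 678
fB top 3.8 657
[ 635.  -246.8   15.3] -0.848
[ 635.6 -246.1   12.7] -0.86
[ 635.5 -248.2   14.2] -0.862
dry scene 4.0 430
dry top 3.8 754
[603.  172.3   1.8] -0.747
[600.5 170.4   8.9] -0.639
[ 6.032e+02  1.710e+02 -5.000e-01] -0.904
bar post,back [604.  57.] [597. 400.]
corners back [698. 406.] [490. 403.] front [701.  41.] [499.  33.] door tip [ 549. -158.]
sheet [array([ 634., -328.]), array([ 645., -484.]), array([ 412., -492.]), array([ 401., -344.])]
btn 50 [385. 240.] [376. 246.]
btn 60 [385. 238.] [383. 238.]
btn 70 [385. 235.] [391. 230.]
```

```bash
cat > plan.py <<'E'
import sys,json,numpy as np
from rig import sense
from scipy.spatial.transform import Rotation as R
# usage: plan.py opening step x,y,z,yaw [...]  -> rows from measured pose (tool down)
op=float(sys.argv[1]); st=float(sys.argv[2]); s=sense()
p=np.array(s["eef_pos"]); A=R.from_euler("xyz",s["tcp_rot"]); rows=[]
for w in sys.argv[3:]:
    x,y,z,yaw=map(float,w.split(",")); T=np.array([x,y,z]); G=R.from_euler("xyz",[180,0,yaw],degrees=True)
    n=int(max(1,np.ceil(np.linalg.norm(T-p)/st),np.ceil((A.inv()*G).magnitude()*57.3/8)))
    for k in range(n):
        d=(A.inv().apply((T-p)/(n-k))).round(0); r=((A.inv()*G).as_rotvec(degrees=True)/(n-k)).round(1)
        if abs(r).max()<.3: r=r*0
        rows.append([op,[int(v) for v in d],[float(v)+0 for v in r]]); p=p+A.apply(d); A=A*R.from_rotvec(r,degrees=True)
for i in range(0,len(rows),8): print(json.dumps(rows[i:i+8]).replace(" ",""))
E
python3 plan.py 85 52 603,171,260,91 603,171,134,91
```

```text
[[85.0,[38,-32,-2],[0.0,0.0,-4.0]],[85.0,[41,-29,-2],[0.0,0.0,-4.0]],[85.0,[42,-26,-2],[0.0,0.0,-4.0]],[85.0,[44,-23,-2],[0.0,0.0,-4.0]],[85.0,[46,-20,-2],[0.0,0.0,-4.0]],[85.0,[47,-16,-2],[0.0,0.0,-4.0]],[85.0,[48,-13,-2],[0.0,0.0,-4.0]],[85.0,[49,-10,-2],[0.0,0.0,-4.0]]]
[[85.0,[49,-6,-2],[0.0,0.0,-4.0]],[85.0,[50,-3,-2],[0.0,0.0,-4.0]],[85.0,[50,1,-1],[0.0,0.0,-4.0]],[85.0,[49,4,-2],[0.0,0.0,-4.0]],[85.0,[49,7,-1],[0.0,0.0,-4.0]],[85.0,[48,11,-2],[0.0,0.0,-4.0]],[85.0,[48,14,-1],[0.0,0.0,-4.0]],[85.0,[46,18,-2],[0.0,0.0,-4.1]]]
[[85.0,[0,0,42],[0.0,0.0,0.0]],[85.0,[0,0,42],[0.0,0.0,0.0]],[85.0,[0,0,42],[0.0,0.0,0.0]]]
```

Emit:
servo_tool --rows '[[85,[38,-32,-2],[0,0,-4]],[85,[41,-29,-2],[0,0,-4]],[85,[42,-26,-2],[0,0,-4]],[85,[44,-23,-2],[0,0,-4]],[85,[46,-20,-2],[0,0,-4]],[85,[47,-16,-2],[0,0,-4]],[85,[48,-13,-2],[0,0,-4]],[85,[49,-10,-2],[0,0,-4]]]' --force 80

```text
clock: 2.3
eef_pos: [443.2, -190.7, 247.6]
tcp_rot: [3.141, -0.0, 1.03]
contact_force: [0.4, -0.3, 0.4]
opening: 0.993
```

Emit:
servo_tool --rows '[[85,[49,-6,-2],[0,0,-4]],[85,[50,-3,-2],[0,0,-4]],[85,[50,1,-1],[0,0,-4]],[85,[49,4,-2],[0,0,-4]],[85,[49,7,-1],[0,0,-4]],[85,[48,11,-2],[0,0,-4]],[85,[48,14,-1],[0,0,-4]],[85,[46,18,-2],[0,0,-4]]]'

```text
clock: 3.3
eef_pos: [603.4, 172.4, 260.4]
tcp_rot: [3.142, 0.0, 1.589]
contact_force: [0.6, -0.7, -0.6]
opening: 0.997
```

```bash
python3 - <<'E'
from h import *
s=sense();print(s["eef_pos"],s["tcp_rot"])
im=grab_frame("wrist");cv2.imwrite("pics/w1.png",im);kk=cal("wrist")
for cf,m in masks_of("wrist","dry_a"): print(cf,m.sum(),fit([(kk,m)],(603,171),80))
m=sil(kk,603,171,.02,80);im[m^cv2.erode(m.astype(np.uint8),np.ones((3,3))).astype(bool)]=(0,255,0);cv2.imwrite("pics/w1.png",im)
E
python3 plan.py 85 42 603,171,134,91
```

```text
[603.38438638 172.37869304 260.35228102] [3.14150145e+00 5.54826680e-05 1.58934113e+00]
0.94 3944        message: Optimization terminated successfully.
       success: True
        status: 0
           fun: -0.9251525105584233
             x: [ 6.031e+02  1.792e+02  2.218e+00]
           nit: 43
          nfev: 107
 final_simplex: (array([[ 6.031e+02,  1.792e+02,  2.218e+00],
                       [ 6.031e+02,  1.792e+02,  2.219e+00],
                       [ 6.031e+02,  1.792e+02,  2.219e+00],
                       [ 6.031e+02,  1.792e+02,  2.218e+00]]), array([-9.252e-01, -9.252e-01, -9.252e-01, -9.252e-01]))
[[85.0,[-1,0,32],[0.0,0.0,0.0]],[85.0,[-1,-1,31],[0.0,0.0,0.0]],[85.0,[-1,0,32],[0.0,0.0,0.0]],[85.0,[-1,-1,31],[0.0,0.0,0.0]]]
```

View pics/w1.png

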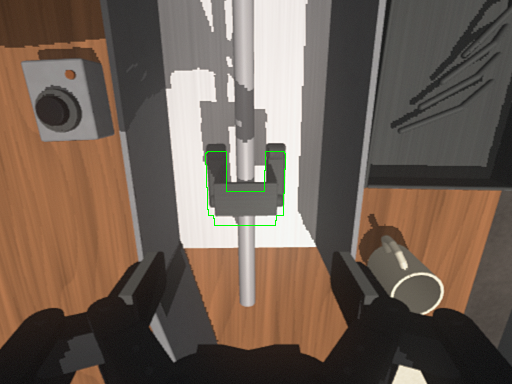

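The wrist view shows the dry stand at about (246,190) on the bar, centred between the jaws and slightly farther along than predicted. I'll descend at y≈176 and grip it.

Emit:
servo_tool --rows '[[85,[2,0,40],[0,0,0]],[85,[2,0,40],[0,0,0]],[85,[0,0,46],[0,0,0]],[85,[0,0,0],[0,0,0]],[85,[0,0,0],[0,0,0]],[40,[0,0,0],[0,0,0]],[40,[0,0,0],[0,0,0]],[40,[0,0,0],[0,0,0]]]'

```text
clock: 4.4
eef_pos: [603.9, 175.0, 136.4]
tcp_rot: [3.139, -0.001, 1.587]
contact_force: [-1.5, -1.2, 7.9]
opening: 0.621
```

Emit:
servo_tool --rows '[[40,[0,0,0],[0,0,0]],[40,[0,0,0],[0,0,0]],[40,[0,0,0],[0,0,0]],[40,[0,0,0],[0,0,0]]]'

```text
clock: 4.9
eef_pos: [603.9, 175.0, 136.4]
tcp_rot: [3.139, -0.001, 1.587]
contact_force: [-1.7, -1.1, 7.0]
opening: 0.616
```

Emit:
servo_tool --rows '[[40,[0,0,-25],[0,0,0]],[40,[0,0,-40],[0,0,0]],[40,[0,0,-40],[0,0,0]],[40,[0,0,-40],[0,0,0]],[40,[0,0,0],[0,0,0]]]'

```text
clock: 5.52
eef_pos: [604.6, 175.2, 283.1]
tcp_rot: [3.135, -0.002, 1.587]
contact_force: [-0.1, 0.2, -4.3]
opening: 0.622
```

```bash
python3 plan.py 40 48 523,-412,275,92 523,-412,61,92
```

```text
[[40.0,[-45,-7,1],[0.0,0.0,0.0]],[40.0,[-45,-7,0],[0.0,0.0,0.0]],[40.0,[-45,-7,1],[0.0,0.0,0.0]],[40.0,[-45,-7,0],[0.0,0.0,0.0]],[40.0,[-45,-7,1],[0.0,0.0,0.0]],[40.0,[-45,-7,0],[0.0,0.0,0.0]],[40.0,[-45,-7,1],[0.0,0.0,0.0]],[40.0,[-45,-7,0],[0.0,0.0,0.0]]]
[[40.0,[-45,-7,1],[0.0,0.0,0.0]],[40.0,[-45,-7,0],[0.1,0.0,-0.3]],[40.0,[-45,-7,1],[0.1,0.0,-0.3]],[40.0,[-45,-8,0],[0.0,0.0,0.0]],[40.0,[-46,-7,1],[0.2,-0.1,-0.5]],[40.0,[0,0,43],[0.0,0.0,0.0]],[40.0,[0,0,43],[0.0,0.0,0.0]],[40.0,[0,0,43],[0.0,0.0,0.0]]]
[[40.0,[0,0,42],[0.0,0.0,0.0]],[40.0,[0,0,43],[0.0,0.0,0.0]]]
```

Emit:
servo_tool --rows '[[40,[-25,-4,0],[0,0,0]],[40,[-45,-7,0],[0,0,0]],[40,[-47,-8,0],[0,0,0]],[40,[-47,-7,0],[0,0,0]],[40,[-47,-7,0],[0,0,0]],[40,[-47,-7,0],[0,0,0]],[40,[-47,-7,0],[0,0,0]],[40,[-47,-7,0],[0,0,0]]]'

```text
clock: 6.52
eef_pos: [552.5, -180.0, 277.3]
tcp_rot: [-3.139, -0.001, 1.586]
contact_force: [1.1, -1.1, -4.6]
opening: 0.618
```

Emit:
servo_tool --rows '[[40,[-47,-7,0],[0,0,0]],[40,[-47,-7,0],[0,0,0]],[40,[-47,-7,0],[0,0,0]],[40,[-47,-7,0],[0,0,0]],[40,[-35,-5,0],[0,0,-1]],[40,[-15,-1,20],[0,0,0]],[40,[0,0,40],[0,0,0]],[40,[0,0,40],[0,0,0]]]'

```text
clock: 7.52
eef_pos: [523.1, -415.8, 175.8]
tcp_rot: [-3.139, -0.002, 1.604]
contact_force: [-0.4, 0.2, -3.2]
opening: 0.618
```

Emit:
servo_tool --rows '[[40,[0,0,40],[0,0,0]],[40,[0,0,35],[0,0,0]],[40,[0,0,20],[0,0,0]],[40,[0,0,0],[0,0,0]],[40,[0,0,0],[0,0,0]]]'

```text
clock: 8.15
eef_pos: [525.2, -417.0, 85.3]
tcp_rot: [3.14, 0.001, 1.604]
contact_force: [0.2, 0.3, -4.1]
opening: 0.62
```

Emit:
servo_tool --rows '[[40,[3,0,15],[0,0,0]],[40,[0,0,8],[0,0,0]],[40,[0,0,3],[0,0,0]],[40,[0,0,2],[0,0,0]],[40,[0,0,0],[0,0,0]]]'

```text
clock: 8.78
eef_pos: [524.4, -413.5, 57.2]
tcp_rot: [-3.141, -0.0, 1.604]
contact_force: [-2.5, 2.0, 4.2]
opening: 0.623
```

Touching down. Release and rise.

Emit:
servo_tool --rows '[[60,[0,0,0],[0,0,0]],[85,[0,0,0],[0,0,0]],[85,[0,0,0],[0,0,0]],[85,[0,0,0],[0,0,0]],[85,[0,0,-25],[0,0,0]],[85,[0,0,-50],[0,0,0]],[85,[0,0,-55],[0,0,0]],[85,[0,0,0],[0,0,0]]]'

```text
clock: 9.78
eef_pos: [526.9, -415.6, 191.6]
tcp_rot: [3.135, 0.006, 1.604]
contact_force: [0.4, -0.7, -0.2]
opening: 0.996
```

```bash
cat > look.py <<'E'
from h import *
import sys
mk={}
for c in("scene","top"):
    im=grab_frame(c); cv2.imwrite(f"pics/{c}_{sys.argv[1]}.png",cv2.resize(im,(768,576))); mk[c]=[(cal(c),m) for t in("fresh_a","dry_a") for _,m in masks_of(c,t)]
for a in sys.argv[2:]:
    x,y,z=map(float,a.split(",")); use=[]
    for c in mk:
        p=proj(c,np.array([[x,y,z+45.]]))[0]
        d,i=min((np.hypot(*(np.argwhere(m).mean(0)[::-1]-p)),i) for i,(k,m) in enumerate(mk[c]))
        if d<25: use.append(mk[c][i])
    if use: r=fit(use,(x,y),z); print(a,len(use),r.x.round(1),round(r.fun,3))
    else: print(a,"none")
E
python3 look.py 2 434,-283,0 635,-247,0 525,-412,0; python3 plan.py 85 45 634,-247,180,104
```

```text
434,-283,0 2 [ 433.5 -283.8  -12.5] -0.877
635,-247,0 2 [ 636.2 -247.1   14.1] -0.848
525,-412,0 2 [ 526.7 -417.2    1.7] -0.839
[[85.0,[32,23,1],[0.0,0.0,-2.4]],[85.0,[32,25,1],[0.0,0.0,-2.4]],[85.0,[30,26,1],[0.0,0.0,-2.4]],[85.0,[29,27,1],[0.0,-0.1,-2.4]],[85.0,[29,28,1],[-0.1,0.0,-2.5]]]
```

Emit:
servo_tool --rows '[[85,[32,23,0],[0,0,-2.5]],[85,[32,25,0],[0,0,-2.5]],[85,[30,26,0],[0,0,-2.5]],[85,[29,27,0],[0,0,-2.5]],[85,[30,28,0],[0,0,-2.5]],[85,[0,0,0],[0,0,0]]]'

```text
clock: 10.82
eef_pos: [635.0, -243.3, 184.9]
tcp_rot: [-3.14, -0.001, 1.826]
contact_force: [-0.7, -0.3, 0.3]
opening: 0.995
```

```bash
cat > wl.py <<'E'
from h import *
import sys
x,y,z=map(float,sys.argv[1:4]); s=sense(); print(s["eef_pos"],s["tcp_rot"])
im=grab_frame("wrist");kk=cal("wrist")
for cf,m in masks_of("wrist","fresh_a"): r=fit([(kk,m)],(x,y),z);print(cf,m.sum(),r.x.round(1),r.fun)
cv2.imwrite(f"pics/w{sys.argv[4]}.png",im)
E
python3 wl.py 636 -247 0 2;python3 plan.py 85 45 636,-247,55,104
```

```text
[ 634.96636803 -243.34727572  184.92601634] [-3.14049651e+00 -1.48561143e-03  1.82571317e+00]
0.86 5774 [ 636. -247.  -60.] 0.0
0.85 3690 [ 633.4 -245.7   12.1] -0.8921663442940039
[[85.0,[-1,1,43],[0.0,0.0,0.0]],[85.0,[0,1,44],[0.0,0.0,0.0]],[85.0,[-1,0,43],[-0.1,0.0,0.5]]]
```

Emit:
servo_tool --rows '[[85,[-2,0,43],[0,0,0]],[85,[0,0,43],[0,0,1]],[85,[0,0,43],[0,0,0]],[85,[0,0,0],[0,0,0]],[85,[0,0,0],[0,0,0]],[40,[0,0,0],[0,0,0]],[40,[0,0,0],[0,0,0]],[40,[0,0,0],[0,0,0]]]'

```text
clock: 11.92
eef_pos: [636.0, -248.4, 59.4]
tcp_rot: [3.139, 0.002, 1.805]
contact_force: [0.1, -0.9, 6.9]
opening: 0.613
```

Emit:
servo_tool --rows '[[40,[0,0,0],[0,0,0]],[40,[0,0,0],[0,0,0]],[40,[0,0,0],[0,0,0]]]'

```text
clock: 12.3
eef_pos: [636.0, -248.4, 59.4]
tcp_rot: [3.139, 0.002, 1.805]
contact_force: [0.2, -0.7, 7.0]
opening: 0.622
```

Emit:
servo_tool --rows '[[40,[0,0,-20],[0,0,0]],[40,[0,0,-45],[0,0,0]],[40,[0,0,-50],[0,0,0]],[40,[0,0,-50],[0,0,0]],[40,[0,0,-45],[0,0,0]],[40,[0,0,-10],[0,0,0]]]'

```text
clock: 13.05
eef_pos: [635.8, -248.3, 282.0]
tcp_rot: [3.137, 0.004, 1.805]
contact_force: [-0.1, -0.3, -3.8]
opening: 0.62
```

```bash
python3 plan.py 40 48 600,255,275,92
```

```text
[[40.0,[45,7,1],[0.0,0.0,1.0]],[40.0,[45,7,0],[0.0,0.0,1.0]],[40.0,[46,6,1],[0.0,0.0,1.0]],[40.0,[46,5,0],[0.0,0.0,1.1]],[40.0,[46,4,1],[0.0,0.0,1.0]],[40.0,[46,3,0],[0.1,0.0,1.1]],[40.0,[46,3,1],[0.0,0.0,1.0]],[40.0,[46,2,0],[0.1,0.0,1.1]]]
[[40.0,[45,1,1],[0.0,0.1,1.0]],[40.0,[46,0,0],[0.1,0.0,1.1]],[40.0,[45,-1,1],[0.0,0.1,1.0]]]
```

Emit:
servo_tool --rows '[[40,[25,4,0],[0,0,1]],[40,[45,7,0],[0,0,1]],[40,[46,6,0],[0,0,1]],[40,[46,5,0],[0,0,1]],[40,[46,4,0],[0,0,1]],[40,[46,3,0],[0,0,1]],[40,[46,3,0],[0,0,1]],[40,[46,2,0],[0,0,1]]]'

```text
clock: 14.05
eef_pos: [608.5, 100.5, 275.9]
tcp_rot: [-3.139, 0.0, 1.665]
contact_force: [0.2, 0.9, -4.0]
opening: 0.618
```

Emit:
servo_tool --rows '[[40,[46,1,0],[0,0,1]],[40,[46,0,0],[0,0,1]],[40,[46,-1,0],[0,0,1]],[40,[20,0,0],[0,0,0]],[40,[0,0,0],[0,0,0]],[40,[0,0,0],[0,0,0]]]'

```text
clock: 14.8
eef_pos: [598.1, 255.6, 276.6]
tcp_rot: [-3.14, 0.001, 1.613]
contact_force: [0.5, 0.5, -4.2]
opening: 0.617
```

```bash
python3 wl.py 600 255 200 3; python3 plan.py 40 45 601,260,150,91.5
```

```text
[598.11890663 255.57490173 276.64135211] [-3.14048977e+00  1.09054743e-03  1.61277198e+00]
0.61 12512 [598.6 247.7 178.9] -0.7797889547870291
[[40.0,[2,1,42],[0.0,0.0,0.3]],[40.0,[1,1,43],[0.0,0.0,0.3]],[40.0,[2,1,42],[0.0,0.0,0.3]]]
```

View pics/w3.png

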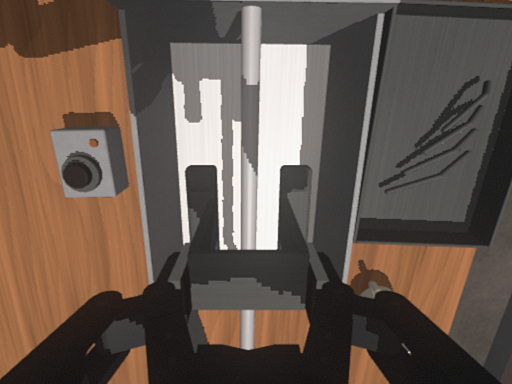

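The gripped stand's legs straddle the bar: the bar is at column 250 and the bridge is centred at about 249. Lowering.

Emit:
servo_tool --rows '[[40,[2,1,35],[0,0,0]],[40,[1,1,40],[0,0,1]],[40,[0,0,35],[0,0,0]],[40,[0,0,15],[0,0,0]],[40,[0,0,6],[0,0,0]],[40,[0,0,3],[0,0,0]],[40,[0,0,0],[0,0,0]]]'

```text
clock: 15.78
eef_pos: [600.8, 260.0, 144.3]
tcp_rot: [3.14, -0.001, 1.595]
contact_force: [0.8, 0.1, -3.0]
opening: 0.618
```

Emit:
servo_tool --rows '[[40,[0,0,3],[0,0,0]],[40,[0,0,2],[0,0,0]],[40,[0,0,1],[0,0,0]],[40,[0,0,0],[0,0,0]]]'

```text
clock: 16.27
eef_pos: [600.5, 260.0, 139.2]
tcp_rot: [3.141, -0.0, 1.596]
contact_force: [-4.5, -3.0, 10.9]
opening: 0.62
```

Emit:
servo_tool --rows '[[60,[0,0,0],[0,0,0]],[70,[0,0,0],[0,0,0]],[85,[0,0,0],[0,0,0]],[85,[0,0,0],[0,0,0]],[85,[0,0,-20],[0,0,0]],[85,[0,0,-50],[0,0,0]],[85,[0,0,-50],[0,0,0]],[85,[0,0,-15],[0,0,0]]]'

```text
clock: 17.27
eef_pos: [601.9, 260.5, 277.7]
tcp_rot: [3.135, -0.003, 1.596]
contact_force: [0.7, 0.3, -0.5]
opening: 0.994
```

```bash
python3 look.py 3 434,-283,0 601,262,80 525,-414,0;  python3 plan.py 85 48 433,-283,190,78
```

```text
434,-283,0 1 [ 431.9 -282.   -12.6] -0.85
601,262,80 1 [597.7 263.    9.4] -0.624
525,-414,0 2 [ 526.5 -417.   179.8] -0.88
[[85.0,[-45,-15,7],[0.0,0.0,1.1]],[85.0,[-45,-14,7],[0.0,0.0,1.1]],[85.0,[-45,-13,7],[0.0,0.0,1.1]],[85.0,[-46,-12,7],[0.0,0.0,1.1]],[85.0,[-46,-12,7],[0.0,0.0,1.1]],[85.0,[-46,-11,7],[0.0,0.0,1.1]],[85.0,[-46,-10,7],[0.0,0.0,1.1]],[85.0,[-46,-9,7],[0.0,0.0,1.1]]]
[[85.0,[-47,-8,6],[0.0,0.0,1.2]],[85.0,[-47,-7,7],[0.0,0.0,1.1]],[85.0,[-47,-6,6],[-0.1,0.0,1.2]],[85.0,[-47,-4,7],[0.0,0.1,1.1]]]
```

View pics/scene_3.png

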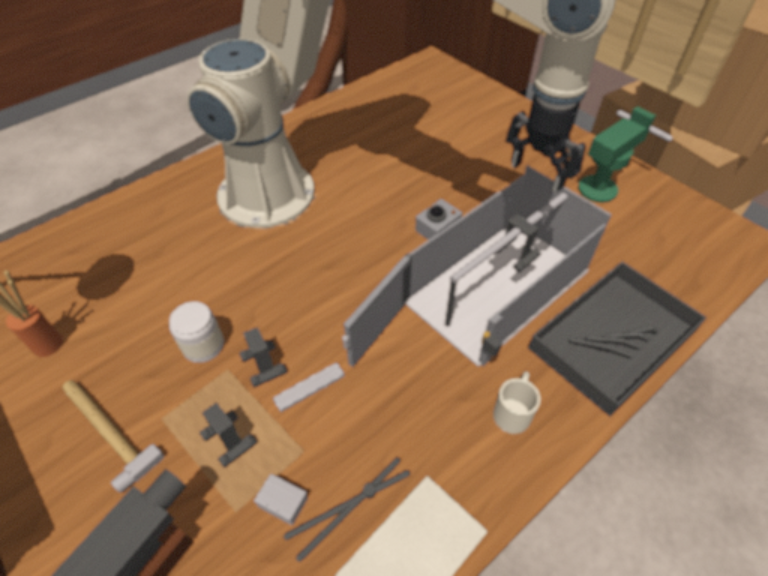

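The fresh stand hangs on the bar at about (525,238), and the dry one stands upright on the sheet at (225,430). Next is the second fresh stand at (258,350).

Emit:
servo_tool --rows '[[85,[-30,-10,0],[0,0,1]],[85,[-45,-14,3],[0,0,1]],[85,[-46,-13,6],[0,0,1]],[85,[-46,-12,7],[0,0,1]],[85,[-46,-12,7],[0,0,1]],[85,[-46,-11,7],[0,0,1]],[85,[-46,-10,7],[0,0,1]],[85,[-46,-9,7],[0,0,1]]]'

```text
clock: 18.58
eef_pos: [494.2, -88.9, 226.8]
tcp_rot: [-3.139, -0.0, 1.455]
contact_force: [-0.3, 0.4, -0.2]
opening: 0.997
```

Emit:
servo_tool --rows '[[85,[-47,-8,7],[0,0,1]],[85,[-47,-7,7],[0,0,1]],[85,[-47,-6,7],[0,0,1]],[85,[-47,-4,7],[0,0,1]],[85,[-16,0,10],[0,0,1]],[85,[0,0,0],[0,0,0]]]'

```text
clock: 19.32
eef_pos: [440.4, -285.8, 188.6]
tcp_rot: [-3.139, -0.001, 1.367]
contact_force: [-0.1, 0.2, 0.9]
opening: 0.993
```

```bash
python3 wl.py 433 -283 0 4; python3 plan.py 85 45 433,-283,55,78
```

```text
[ 440.3930246  -285.84911998  188.57101035] [-3.13857195e+00 -1.48657298e-03  1.36672420e+00]
0.56 3845 [ 431.8 -281.   -12. ] -0.9444992599901332
[[85.0,[0,-3,45],[0.0,0.0,0.0]],[85.0,[0,-3,45],[0.0,0.0,0.0]],[85.0,[0,-2,45],[-0.1,-0.1,0.4]]]
```

Emit:
servo_tool --rows '[[85,[2,-8,40],[0,0,0]],[85,[0,-1,45],[0,0,0]],[85,[0,0,45],[0,0,0]],[85,[0,0,0],[0,0,0]],[85,[0,0,0],[0,0,0]],[40,[0,0,0],[0,0,0]],[40,[0,0,0],[0,0,0]],[40,[0,0,0],[0,0,0]]]'

```text
clock: 20.42
eef_pos: [433.9, -282.8, 62.1]
tcp_rot: [3.139, 0.001, 1.369]
contact_force: [-1.2, 2.4, 11.5]
opening: 0.619
```

Emit:
servo_tool --rows '[[40,[0,0,0],[0,0,0]],[40,[0,0,0],[0,0,0]],[40,[0,0,0],[0,0,0]]]'

```text
clock: 20.8
eef_pos: [433.9, -282.8, 62.1]
tcp_rot: [3.139, 0.001, 1.369]
contact_force: [-1.0, 2.7, 10.9]
opening: 0.621
```

Emit:
servo_tool --rows '[[40,[0,0,-20],[0,0,0]],[40,[0,0,-45],[0,0,0]],[40,[0,0,-50],[0,0,0]],[40,[0,0,-50],[0,0,0]],[40,[0,0,-45],[0,0,0]],[40,[0,0,-10],[0,0,0]]]'

```text
clock: 21.55
eef_pos: [434.0, -283.0, 283.5]
tcp_rot: [3.136, 0.002, 1.368]
contact_force: [-0.4, 0.1, -4.1]
opening: 0.618
```

```bash
python3 plan.py 40 48 600,160,275,92
```

```text
[[40.0,[47,7,1],[0.0,0.0,-1.4]],[40.0,[47,9,1],[0.0,0.0,-1.4]],[40.0,[46,10,1],[0.0,0.0,-1.3]],[40.0,[46,11,1],[0.0,0.0,-1.4]],[40.0,[46,12,1],[0.0,0.0,-1.3]],[40.0,[45,13,1],[0.1,0.0,-1.4]],[40.0,[45,14,0],[0.0,0.0,-1.3]],[40.0,[45,15,1],[0.1,0.1,-1.4]]]
[[40.0,[45,15,0],[0.0,0.0,-1.3]],[40.0,[44,17,1],[0.1,0.1,-1.4]]]
```

Emit:
servo_tool --rows '[[40,[27,3,0],[0,0,-1.5]],[40,[46,8,1],[0,0,-1.5]],[40,[46,9,1],[0,0,-1.5]],[40,[46,11,1],[0,0,-1.5]],[40,[46,12,1],[0,0,-1.5]],[40,[45,14,1],[0,0,-1.5]],[40,[45,15,1],[0,0,-1.5]],[40,[45,16,1],[0,0,-1]]]'

```text
clock: 22.55
eef_pos: [556.5, 54.7, 271.5]
tcp_rot: [-3.139, 0.0, 1.57]
contact_force: [-0.1, -0.2, -5.1]
opening: 0.617
```

Emit:
servo_tool --rows '[[40,[45,17,1],[0,0,-1]],[40,[44,17,1],[0,0,-1]],[40,[20,4,0],[0,0,0]],[40,[0,0,0],[0,0,0]],[40,[0,0,0],[0,0,0]]]'

```text
clock: 23.18
eef_pos: [593.0, 161.6, 270.5]
tcp_rot: [-3.14, 0.001, 1.604]
contact_force: [0.5, 0.4, -4.1]
opening: 0.621
```

```bash
python3 wl.py 600 160 200 5; python3 plan.py 40 45 602,162,150,91.5
```

```text
[593.04239519 161.63158096 270.48840294] [-3.13998584e+00  9.94822717e-04  1.60390988e+00]
0.89 4903 [600. 160. -60.] 0.0
0.85 11540 [592.4 157.    1.9] -0.9177944862155388
[[40.0,[0,3,40],[0.0,0.0,0.0]],[40.0,[0,3,41],[0.0,0.0,0.0]],[40.0,[0,3,40],[0.0,0.0,0.3]]]
```

View pics/w5.png

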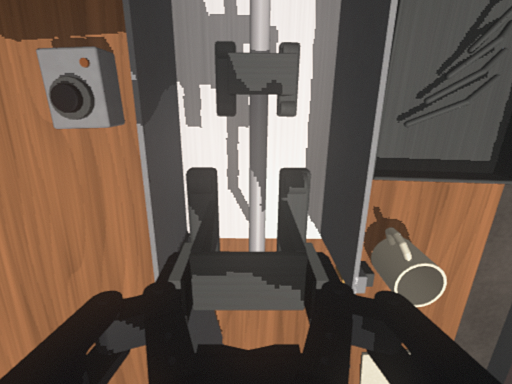

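The hung stand at (258,72) straddles the bar. The bar runs at about column 257 and the gripped stand is centred at about 249, so I'll shift +9 mm in x and lower.

Emit:
servo_tool --rows '[[40,[0,5,0],[0,0,0]],[40,[0,4,25],[0,0,0]],[40,[0,0,38],[0,0,0]],[40,[0,0,35],[0,0,0]],[40,[0,0,18],[0,0,0]],[40,[0,0,7],[0,0,0]],[40,[0,0,2],[0,0,0]],[40,[0,0,0],[0,0,0]]]'

```text
clock: 24.28
eef_pos: [603.5, 163.2, 147.4]
tcp_rot: [3.14, -0.0, 1.604]
contact_force: [0.7, 0.6, -4.1]
opening: 0.617
```

Emit:
servo_tool --rows '[[40,[0,0,1],[0,0,0]],[40,[0,0,1],[0,0,0]],[40,[0,0,0],[0,0,0]]]'

```text
clock: 24.65
eef_pos: [602.8, 163.0, 144.4]
tcp_rot: [3.141, -0.0, 1.604]
contact_force: [0.4, -0.0, -4.3]
opening: 0.615
```

Emit:
servo_tool --rows '[[40,[0,0,2],[0,0,0]],[40,[0,0,1],[0,0,0]],[40,[0,0,0],[0,0,0]]]'

```text
clock: 25.02
eef_pos: [603.0, 163.0, 142.1]
tcp_rot: [3.141, -0.0, 1.604]
contact_force: [-2.6, -0.6, 4.3]
opening: 0.611
```

Emit:
servo_tool --rows '[[60,[0,0,0],[0,0,0]],[70,[0,0,0],[0,0,0]],[85,[0,0,0],[0,0,0]],[85,[0,0,0],[0,0,0]],[85,[0,0,-20],[0,0,0]],[85,[0,0,-50],[0,0,0]],[85,[0,0,-50],[0,0,0]],[85,[0,0,-15],[0,0,0]]]'

```text
clock: 26.02
eef_pos: [604.3, 163.4, 280.0]
tcp_rot: [3.136, -0.001, 1.604]
contact_force: [-0.4, -0.3, -0.2]
opening: 0.994
```

```bash
python3 wl.py 603 165 80 6; python3 look.py 6 603,165,80 601,262,80 525,-414,0
```

```text
[604.28201421 163.42827278 279.95460428] [ 3.13640094e+00 -1.24148672e-03  1.60427915e+00]
0.85 3428 [600.8 163.5   2.3] -0.9087048832271762
0.7 4499 [598.1 263.6   0.9] -0.9359001040582726
0.66 54411 [513.8 288.   94.7] -0.11183182962459345
603,165,80 2 [602.  160.1   8.5] -0.58
601,262,80 2 [600.7 260.5   8.1] -0.528
525,-414,0 2 [ 527.5 -416.4    2.2] -0.845
```

View pics/scene_6.png

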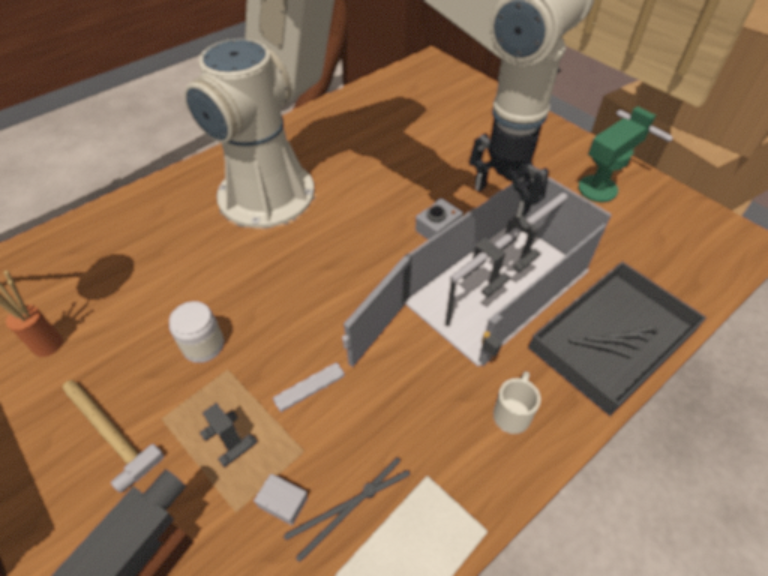

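Both fresh stands hang on the bar, at about (490,250) and (523,228), and the dry stand is upright on the sheet. Now the door.

```bash
python3 plan.py 0 50 494,-127,270,92 494,-127,105,92
python3 - <<'E'
import numpy as np
H=np.array([499.5,35.])
for a in list(range(-76,2,6))+[0,1.5,3]:
    p=np.radians(a);d=np.array([np.cos(p),np.sin(p)]);n=np.array([-d[1],d[0]])
    s=11*abs(n[1])+14.5*abs(n[0]); print(a,(H+155*d-(6+s)*n).round(0))
E
```

```text
[[0.0,[-41,-17,1],[0.0,0.0,0.0]],[0.0,[-41,-17,1],[0.0,0.0,0.0]],[0.0,[-41,-17,1],[0.0,0.0,0.0]],[0.0,[-41,-17,1],[0.0,0.0,0.0]],[0.0,[-41,-17,0],[0.0,0.0,0.0]],[0.0,[-41,-16,1],[0.0,0.0,0.0]],[0.0,[-40,-17,0],[0.0,0.0,0.0]],[0.0,[0,0,41],[0.0,0.0,0.0]]]
[[0.0,[0,0,41],[0.0,0.0,0.0]],[0.0,[0,0,42],[0.0,0.0,0.0]],[0.0,[0,1,41],[0.0,0.0,0.0]]]
-76 [ 515. -121.]
-70 [ 531. -119.]
-64 [ 546. -115.]
-58 [ 561. -109.]
-52 [ 576. -102.]
-46 [590. -93.]
-40 [603. -83.]
-34 [615. -71.]
-28 [626. -58.]
-22 [635. -43.]
-16 [643. -27.]
-10 [649. -11.]
-4 [653.   6.]
0 [654.  18.]
1.5 [655.  22.]
3 [655.  25.]
```

Emit:
servo_tool --rows '[[0,[-25,-10,0],[0,0,0]],[0,[-42,-17,0],[0,0,0]],[0,[-42,-17,0],[0,0,0]],[0,[-42,-17,0],[0,0,0]],[0,[-42,-17,0],[0,0,0]],[0,[-42,-17,0],[0,0,0]],[0,[-42,-17,0],[0,0,0]],[0,[-13,-7,0],[0,0,0]]]'

```text
clock: 27.42
eef_pos: [491.7, -133.2, 276.0]
tcp_rot: [-3.141, 0.0, 1.602]
contact_force: [1.8, -0.7, 0.2]
opening: 0.005
```

Emit:
servo_tool --rows '[[0,[0,0,35],[0,0,0]],[0,[0,0,45],[0,0,0]],[0,[0,0,45],[0,0,0]],[0,[0,0,40],[0,0,0]],[0,[0,0,0],[0,0,0]],[0,[0,0,0],[0,0,0]]]'

```text
clock: 28.18
eef_pos: [494.2, -130.9, 112.4]
tcp_rot: [3.141, 0.0, 1.604]
contact_force: [0.1, 0.5, 0.3]
opening: 0.001
```

Emit:
servo_tool --rows '[[0,[5,10,7],[0,0,0]],[0,[4,11,0],[0,0,0]],[0,[1,16,0],[0,0,0]],[0,[3,15,0],[0,0,0]],[0,[5,15,0],[0,0,0]],[0,[7,15,0],[0,0,0]],[0,[9,14,0],[0,0,0]],[0,[10,13,0],[0,0,0]]]'

```text
clock: 29.18
eef_pos: [603.2, -82.7, 105.2]
tcp_rot: [3.14, 0.0, 1.604]
contact_force: [-2.0, 0.7, 6.4]
opening: -0.001
```

Emit:
servo_tool --rows '[[0,[12,13,0],[0,0,0]],[0,[13,11,0],[0,0,0]],[0,[15,9,0],[0,0,0]],[0,[12,7,0],[0,0,0]],[0,[10,5,0],[0,0,0]],[0,[8,4,0],[0,0,0]],[0,[0,0,0],[0,0,0]]]'

```text
clock: 30.05
eef_pos: [649.8, -10.6, 105.1]
tcp_rot: [3.139, 0.0, 1.605]
contact_force: [1.1, -0.2, 5.4]
opening: -0.002
```

Run:
```python
from h import *
im=grab_frame("scene");cv2.imwrite("pics/d1.png",cv2.resize(im[120:270,200:440],(768,480)))
```

```text
(no output)
```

View pics/d1.png

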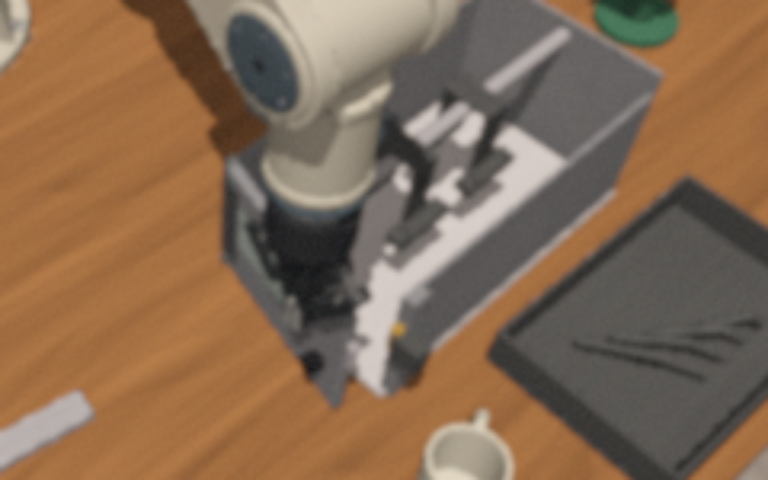

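The door is following the fingers; its free edge at (335,400) is still about 10° short of shut. Continuing.

Emit:
servo_tool --rows '[[0,[7,3,0],[0,0,0]],[0,[6,2,0],[0,0,0]],[0,[5,1,0],[0,0,0]],[0,[4,1,0],[0,0,0]],[0,[3,0,0],[0,0,0]],[0,[0,0,0],[0,0,0]]]'

```text
clock: 30.85
eef_pos: [653.6, 13.8, 103.8]
tcp_rot: [-3.141, -0.0, 1.605]
contact_force: [0.6, -0.2, -0.3]
opening: 0.004
```

Emit:
servo_tool --rows '[[0,[2,0,0],[0,0,0]],[0,[2,0,0],[0,0,0]],[0,[0,0,0],[0,0,0]]]'

```text
clock: 31.22
eef_pos: [653.5, 16.0, 104.0]
tcp_rot: [-3.141, 0.002, 1.604]
contact_force: [0.8, -9.6, -1.8]
opening: 0.003
```

Feeling the catch, or already the stop.

Emit:
servo_tool --rows '[[0,[2,0,0],[0,0,0]],[0,[2,0,0],[0,0,0]],[0,[0,0,0],[0,0,0]]]'

```text
clock: 31.6
eef_pos: [653.7, 18.7, 104.0]
tcp_rot: [-3.142, 0.004, 1.604]
contact_force: [2.0, -15.7, -1.6]
opening: 0.0
```

Emit:
servo_tool --rows '[[0,[2,0,0],[0,0,0]],[0,[1,0,0],[0,0,0]],[0,[0,0,0],[0,0,0]]]'

```text
clock: 31.98
eef_pos: [653.6, 23.6, 104.1]
tcp_rot: [3.142, 0.001, 1.604]
contact_force: [2.4, -4.6, -1.8]
opening: -0.005
```

Emit:
servo_tool --rows '[[0,[2,0,0],[0,0,0]],[0,[0,0,0],[0,0,0]],[0,[0,0,0],[0,0,0]]]'

```text
clock: 32.35
eef_pos: [653.3, 26.7, 104.2]
tcp_rot: [-3.141, -0.0, 1.604]
contact_force: [0.5, -1.4, -0.2]
opening: -0.002
```

Emit:
servo_tool --rows '[[0,[2,0,0],[0,0,0]],[0,[1,0,0],[0,0,0]],[0,[0,0,0],[0,0,0]]]'

```text
clock: 32.72
eef_pos: [653.3, 26.9, 104.3]
tcp_rot: [-3.141, 0.004, 1.605]
contact_force: [0.7, -15.5, -0.3]
opening: 0.004
```

Firm stop at y≈26.9 after the snap. Back off and go to the button.

Emit:
servo_tool --rows '[[0,[-15,0,0],[0,0,0]],[0,[-30,0,0],[0,0,0]],[0,[-10,0,-30],[0,0,0]],[0,[0,0,-45],[0,0,0]],[0,[0,0,-50],[0,0,0]],[0,[0,0,-50],[0,0,0]],[0,[0,0,0],[0,0,0]]]'

```text
clock: 33.6
eef_pos: [657.5, -25.4, 284.4]
tcp_rot: [3.133, 0.0, 1.604]
contact_force: [0.0, 0.6, -0.9]
opening: -0.001
```

```bash
python3 - <<'E'
from h import *
im=grab_frame("scene");cv2.imwrite("pics/d2.png",cv2.resize(im[90:270,200:440],(800,600)))
E
python3 plan.py 0 45 384,237,270,92 384,237,90,92
```

```text
[[0.0,[30,-29,1],[0.0,0.0,0.0]],[0.0,[30,-29,1],[0.0,0.0,0.0]],[0.0,[30,-29,1],[0.0,0.0,0.0]],[0.0,[30,-29,1],[0.0,0.0,0.0]],[0.0,[30,-29,1],[0.0,0.0,0.0]],[0.0,[30,-30,1],[0.0,0.0,0.0]],[0.0,[30,-29,1],[0.0,0.0,0.0]],[0.0,[31,-30,2],[0.0,0.0,0.0]]]
[[0.0,[30,-29,1],[0.0,0.0,0.0]],[0.0,[0,0,36],[0.0,0.0,0.0]],[0.0,[0,0,36],[0.0,0.0,0.0]],[0.0,[0,0,36],[0.0,0.0,0.0]],[0.0,[0,0,36],[0.0,0.0,0.0]],[0.0,[0,-1,36],[0.0,0.0,0.0]]]
```

View pics/d2.png

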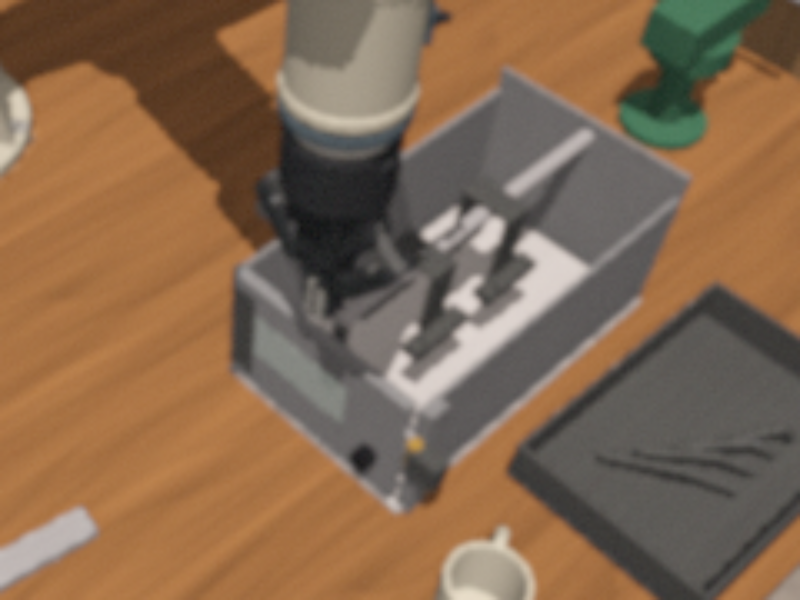

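The door is shut flush, with its free edge at (405,480) meeting the catch post, and both stands hang on the bar. Moving over the button.

Emit:
servo_tool --rows '[[0,[20,-20,0],[0,0,0]],[0,[33,-32,0],[0,0,0]],[0,[33,-32,0],[0,0,0]],[0,[33,-32,0],[0,0,0]],[0,[33,-32,0],[0,0,0]],[0,[33,-32,0],[0,0,0]],[0,[33,-33,0],[0,0,0]],[0,[33,-33,0],[0,0,0]]]'

```text
clock: 34.65
eef_pos: [398.9, 217.7, 277.8]
tcp_rot: [-3.139, 0.001, 1.604]
contact_force: [0.1, 0.6, -0.3]
opening: -0.004
```

Emit:
servo_tool --rows '[[0,[20,-19,10],[0,0,0]],[0,[0,0,40],[0,0,0]],[0,[0,0,40],[0,0,0]],[0,[0,0,35],[0,0,0]],[0,[0,0,0],[0,0,0]],[0,[0,0,0],[0,0,0]]]'

```text
clock: 35.4
eef_pos: [381.4, 236.7, 154.7]
tcp_rot: [-3.141, 0.0, 1.604]
contact_force: [0.5, -0.4, 0.3]
opening: -0.001
```

```bash
python3 - <<'E'
from h import *
s=sense();print(s["eef_pos"])
for c in("wrist","top"):
    im=grab_frame(c);cv2.imwrite(f"pics/{c}7.png",im); Mi=np.linalg.inv(cal(c)[1])
    for d in boxes_of(c,"start_top"): print(c,d["conf"],(Mi@np.append(d["centre"],1))[:3].round(0))
a=cv2.imread("pics/wrist7.png");b=cv2.imread("pics/top7.png")
cv2.imwrite("pics/m7.png",cv2.resize(np.vstack([a,b]),(450,600)) if 0 else np.hstack([cv2.resize(a,(400,300)),cv2.resize(b,(400,300))]))
E
python3 look.py 8 525,-414,0
```

```text
[381.35459306 236.68272722 154.70946177]
wrist 0.72 [381. 240.  70.]
525,-414,0 2 [ 526.7 -417.4    1.6] -0.866
```

View pics/m7.png

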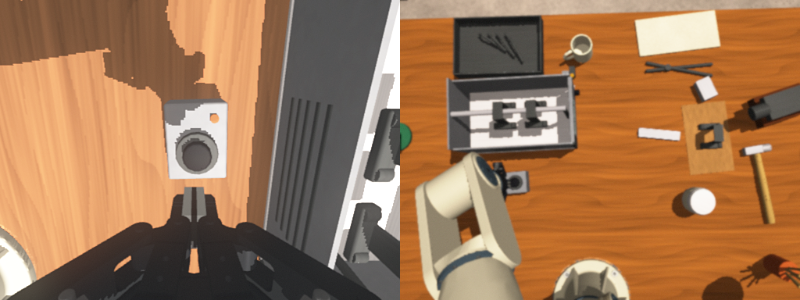

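In the wrist view the button at (197,152) is straight ahead of the fingertips. The top view shows the door closed, both stands hung and the dry stand on the sheet. Pressing now.

Emit:
servo_tool --rows '[[0,[2,2,30],[0,0,0]],[0,[0,0,30],[0,0,0]],[0,[0,0,12],[0,0,0]],[0,[0,0,3],[0,0,0]],[0,[0,0,0],[0,0,0]],[0,[0,0,0],[0,0,0]]]'

```text
clock: 36.65
eef_pos: [383.7, 239.0, 80.1]
tcp_rot: [3.14, -0.001, 1.604]
contact_force: [-0.4, 0.3, -0.5]
opening: -0.002
```

Emit:
servo_tool --rows '[[0,[0,0,4],[0,0,0]],[0,[0,0,4],[0,0,0]],[0,[0,0,3],[0,0,0]],[0,[0,0,0],[0,0,0]],[0,[0,0,0],[0,0,0]]]'

```text
clock: 37.28
eef_pos: [383.4, 238.9, 68.4]
tcp_rot: [3.141, -0.0, 1.604]
contact_force: [0.6, 0.7, 4.5]
opening: -0.0
```

Emit:
servo_tool --rows '[[0,[0,0,3],[0,0,0]],[0,[0,0,3],[0,0,0]],[0,[0,0,0],[0,0,0]],[0,[0,0,0],[0,0,0]]]'

```text
clock: 37.78
eef_pos: [383.7, 239.0, 65.1]
tcp_rot: [3.141, -0.001, 1.604]
contact_force: [-9.9, -7.0, 56.4]
opening: 0.0
```

Hard stop reached, so the button is fully down. Let go.

Emit:
servo_tool --rows '[[0,[0,0,-8],[0,0,0]],[0,[0,0,-30],[0,0,0]],[0,[0,0,-50],[0,0,0]],[0,[0,0,-50],[0,0,0]],[0,[0,0,-40],[0,0,0]],[0,[0,0,0],[0,0,0]],[0,[0,0,0],[0,0,0]]]'

```text
clock: 38.65
eef_pos: [382.5, 238.3, 239.3]
tcp_rot: [-3.14, 0.001, 1.604]
contact_force: [-1.1, -0.5, 0.5]
opening: 0.001
```

```bash
python3 look.py 9 525,-414,0 603,163,80 601,262,80
python3 - <<'E'
import cv2,numpy as np
a=cv2.imread("pics/scene_9.png");b=cv2.imread("pics/top_9.png")
cv2.imwrite("pics/m9.png",np.hstack([a[150:530,130:630][:, :],cv2.resize(b,(300,225)) if 0 else cv2.resize(b[100:480,60:360],(300,380))]))
E
```

```text
525,-414,0 2 [ 527.4 -416.3    2.1] -0.872
603,163,80 2 [603.  161.6   5. ] -0.726
601,262,80 2 [600.7 260.4   2.4] -0.775
```

View pics/m9.png

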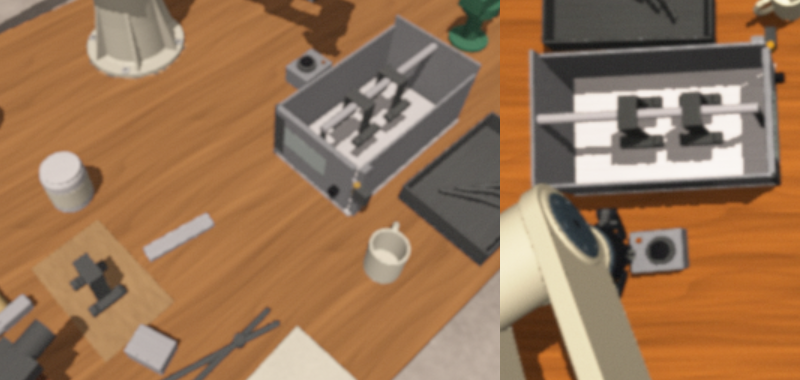

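Both views show the door shut, the two fresh stands straddling the bar and the dry one upright on the sheet. The button is up again and the arm is clear of everything.

```bash
python3 -c "
from rig import *
print(sign_off())"
```

```text
the job is handed in; nothing more can be done
None
```

The job is done and handed in, at about 39 s on the robot's clock. I found one dry and two fresh stands. The dry stand is on the sheet, both fresh stands hang on the bar about 100 mm apart, the door is shut, and I pressed the button last and let go.

- **Stands:** The last pictures and fits put the dry stand upright near the middle of the sheet, at (527, −416). The fresh stands straddle the bar at y ≈ 162 and y ≈ 260. Fits for the hanging stands are looser (overlap about 0.75) because the booth walls partly hide them.
- **Door:** I felt the catch at about 16 N, then a snap, then a firm stop. It looks flush in the pictures.
- **Button:** It went down to its hard stop, where the fingertip force briefly reached about 56 N, well under the 120 N wrist limit. It has sprung back up.
- **Disagreement between cameras:** The wrist camera put the dry stand about 7 mm farther along the bar than the fixed cameras did. I gripped in between and it held fine.
- **Knocks:** I saw no stand knocked aside during the run, and no final check failed.

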